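# Turn the revolving tool box to its click stop, test the lid's catch and hold the lid open

### The job

Turn the revolving tool box clockwise (seen from above) by its upright post until the turntable clicks into its stop and the box's front, with the sliding catch, faces the robot. Before you move the catch, tug the lid up by its ball knob to learn if it is caught; if it is, let it down and push the catch's slide across to the other end of its track. Then raise the lid to about 60 degrees with the turntable still in its stop and finish the program while still holding the lid there, leaving everything else on the bench where it is.

Things in the scene. Friction and masses are not known exactly. Their poses are not given: they have to be found in the camera images.
- base: fixed round steel foot of the revolving tool box, 240 mm diameter; origin on the vertical turning axis at bench height, z up. On it turns a plywood deck, 320 mm diameter, top 30 mm above the bench, with the sheet-metal box bolted on. The base's -x axis is where the box's front faces when in the stop
- stop_roller (a point): sprung steel roller of the click stop, fixed on the base's +x side, 24 mm above the bench; its housing reaches 220 mm from the axis and is 35 mm high. Two pins on the deck's rim take the roller between them. Climbing over a pin needs about 8 to 10 N at the post, over the last 0.13 rad; it then drops in and centres itself. As much again pushes it out, either way
- turntable (a joint): angle of deck and box. 0 = in the click stop, box front to the base's -x; grows counter-clockwise from above; turns from -0.3 to 1.6, starts between 0.8 and 1.4. Light friction (about 2 N at the post); stays where it is left
- post_grip (a point): point on the axis of the upright round wooden post (22 mm diameter, top 135 mm above the bench), 25 mm below its top. The post stands on the deck 140 mm from the turning axis, 50 mm clear of the box wall, at base +y when in the stop. Axes turn with the deck (y from the turning axis to the post)
- lid (a joint): opening angle of the lid: 0 shut, limit 1.4. Hinged along the box's rear top edge, it lifts at the front and falls shut from any angle if let go. Mass 0.25 to 0.5 kg. When caught it lifts only about 0.04 rad (5 mm at the knob) and stops hard at any pull up to 20 N; when free it lifts on past that
- lid_knob (a point): centre of the black ball knob (28 mm diameter) on a 10 mm stem, at mid-width of the lid, 32 mm above its top; 150 mm above the bench when shut. Pinched from above with the fingers closing along the hinge, it pivots between them as the lid rises. Axes are the lid's: x towards the hinge, y along it, z out of the lid
- lid_hinge (a point): middle of the lid's hinge line, 110 mm above the bench, 82 mm behind the turning axis; the knob is 127 mm in front of it and 40 mm above it when shut. Box 160 mm deep, 180 mm wide, rim 110 mm above the bench, lid top 118 mm
- slide (a joint): place of the catch's slide along its track (m): -0.015 is the right end seen from the robot, in the stop; 0.015 the left end. Starts near the right end (-0.015 to -0.009). Hidden handing: in half of the starts it is caught here and free at the left (beyond 0.008); in the others free here and it would catch at the left. Moves with 1.5 N, stays put; over 10 N on its end may unseat the turntable
- slide_grip (a point): point in the slide's upright steel tab (12 mm deep, 16 mm wide along the track, top 150 mm above the bench, standing on a plate whose top is at 106 mm), 15 mm below the tab's top, 100 mm in front of the turning axis, 55 mm in front of the ball knob. Axes turn with the deck (y along the track, to the left end)
- plane: steel hand plane, 240 x 60 x 95 mm, lying along its x; loose bystander, leave it where it is; origin under its middle
- mallet: rubber-headed mallet, 300 mm long along its x, head 100 mm wide and 60 mm high at its +x end; loose bystander, leave it where it is; origin under its middle
- offcut: wood offcut 90 x 60 x 28 mm; loose bystander, leave it where it is; origin under its middle
- block: dark wood block 70 x 50 x 22 mm; loose bystander, leave it where it is; origin under its middle
- chisel: chisel lying along its y, 240 mm long, 24 mm wide, 22 mm high; loose bystander, leave it where it is; origin under its middle
- glue: white glue bottle, 60 mm diameter, 170 mm high; loose bystander, leave it where it is; origin under its middle

How it is judged:
By the outcome, as a careful person would: the job done as asked, in the order asked, and still so for the second after the job is handed in, while the arm keeps its last pose, push and grip.
It also fails if it takes over 72 s, if anything falls off the work surface, if the arm or the gripper's body presses on something with over 40 N, if the wrist force passes 120 N, or if a joint passes its speed limit or range.

### The arm

A 6-joint arm with a two-finger parallel gripper is mounted at the origin on the work surface. World frame = base frame: x ahead of the robot, y to its left, z up, the work surface at z = 0. Lengths are in m, angles in rad, forces in N, time in s.
With the tool pointing down it reaches from about 0.225 to 0.875 m from the base axis. Payload 3.4 kg.
Tool frame: the origin (TCP) lies at the very end of the fingers, on their centre line; the grasp point (between the pads) lies env.grip_depth behind it (env.grip_depth is the distance from the TCP to the grasp point, in m); z points along the fingers, y is the line along which they close (so a half turn about z gives the same grasp; the last joint's range is limited). The gripper opens to 85 mm and grips with 20 to 120 N. Pads are 22 mm wide; open, the fingers measure 114 mm over their backs; the gripper's body (76 mm by 85 mm) begins 54 mm behind the grasp point. The pads swing forward as they close: fully open they stand 13 mm farther back than shut.
Start: joints at [-0.121, 0.276, 1.505, -0, 1.361, -0.121], TCP at [0.575, -0, 0.231] pointing down, gripper open.
Joint ranges: [-2.89, 2.89], [-0.75, 2.08], [0.22, 2.7], [-1.18, 4.32], [0.11, 2.71], [-2.7, 2.7]. Speed limits (rad/s): [2.57, 2.57, 3.14, 3.14, 3.14, 3.14].

### API

Orientations are given as a unit quaternion [w, x, y, z].
In Python, from workcell import env gives the robot as it stands.
- The arm moves only by the shell command python3 -m creep 'ROWS' [OPENING] [FORCE]. ROWS is a JSON object whose key "ticks" holds a list of rows, 1 to 8 of them, each of 6 numbers: dx, dy, dz in parts of the range, where 1.0 means 200 mm, then a rotation vector rx, ry, rz in shares of pi/2 rad (1.0 is pi/2 rad); each row is the pose to reach, as a shift and turn from the pose commanded when the command began, along the tool's axes at that moment; what a row does not reach only later rows make up. A row lasts 1/12 s, in which the tool goes at most 0.0417 m and 0.125 rad, less where a joint would pass 70% of its speed; a pose out of reach is approached as far as the arm can. OPENING is the finger opening in m, set as the command begins (- or left out keeps the last). The fingers move at their own pace and stop on an object; FORCE is the grip in N (left out, the last holds). Time passes only in rows, so rows that do not move let the fingers close. It prints the time, the measured TCP pose, the force, the opening and the grip force at its end. Input that does not fit is refused with a message, and nothing moves.
- env.observe(): the state, without advancing time (a new reading comes with each control period).
- env.camera(name): name is "scene" or "side" or "wrist"; returns (picture, depth): 420x560x3 uint8, red, green, blue; 420x560 float32, m along the optical axis (not along the pixel's ray), 0 where there is no reading.
- env.camera_params(name): a dict with "fx", "fy", "cx", "cy" (pixels), "R" (3x3) and "t" (3): a world point X has camera coordinates R X + t. Camera axes: x right, y down, z forward; pixel columns grow to the right and rows downward; lengths in m; the calibration is good to about 2 mm. A picture is of the moment at which its call begins: read the wrist's pose just before it. camera_params takes no time and is no camera call; for the wrist camera it gives the pose at the moment of the call.
- env.job_done(): hands the job in; it is judged then, once.
The state is a dict: "clock": time; "qpos": joint angles; "dq": joint speeds; "tau": joint torques, N m; "eef_pos": TCP position; "tcp_rot": TCP orientation; "force": force on the tool from outside, world axes, zero at the start; "ft_torque": the same for the moment, N m; "width": finger opening in m; "grip_force": force on a finger pad.
Only numpy, scipy, OpenCV 4.12 (cv2) and the standard library are available. Lean on these libraries where they do the work, as an engineer would, in place of code of your own. Each camera call takes 0.05 s, during which the arm holds its last target. There are 200 camera calls.

## Working session

There is one attempt and no reset: what is moved stays moved. The work goes in short steps, Python scripts to look and compute and a shell command to move; the robot and the scene stay as the last step left them, time stands still between calls to the robot, and variables do not carry over. Pictures are saved under pics/ and viewed, at most 10 in all, crops included, and the job is handed in when it is done.

```bash
mkdir -p pics; ls; cat > h.py <<'E'
import numpy as np,cv2
from workcell import env
def shot(name,fn=None):
    p=env.camera_params(name); im,d=env.camera(name)
    if fn: cv2.imwrite('pics/'+fn,im[:,:,::-1])
    return im,d,p
def cloud(d,p):
    v,u=np.mgrid[:d.shape[0],:d.shape[1]]
    c=np.stack([(u-p['cx'])/p['fx']*d,(v-p['cy'])/p['fy']*d,d],-1)
    w=(c-np.array(p['t']))@np.array(p['R'])
    w[d<=0]=np.nan
    return w
E
python3 - <<'E'
from h import *
o=env.observe();print(o,env.grip_depth)
for n in('scene','side'):
    im,d,p=shot(n,n+'1.png');np.savez(n+'1.npz',im=im,w=cloud(d,p))
a=cv2.imread('pics/scene1.png');b=cv2.imread('pics/side1.png')
cv2.imwrite('pics/both.png',np.vstack([cv2.resize(a,(400,300)),cv2.resize(b,(400,300))]))
E
```

```text
pics
{'clock': 0.0, 'qpos': array([-1.21035066e-01,  2.76586787e-01,  1.50609922e+00, -2.82866225e-05,
        1.36067282e+00, -1.20972185e-01]), 'dq': array([ 1.12259414e-04, -1.34952684e-04, -8.05664851e-05, -8.83550235e-04,
       -2.52705713e-04, -7.71372138e-04]), 'tau': array([ 6.20495921e-04, -4.16768074e+01, -2.45808578e+01, -1.52056768e-04,
        1.11346930e-02,  1.69860516e-05]), 'eef_pos': array([5.74496385e-01, 2.55443578e-05, 2.30457886e-01]), 'tcp_rot': array([-6.86715270e-04,  7.07126642e-01,  7.07086368e-01, -5.55381309e-04]), 'force': array([-0.88557029,  0.19285568,  0.37718266]), 'ft_torque': array([ 6.58331733e-06, -9.14056562e-03, -5.12326302e-02]), 'grip_force': 0.0, 'width': 0.0854634286120533} 0.0187
```

View pics/scene1.png

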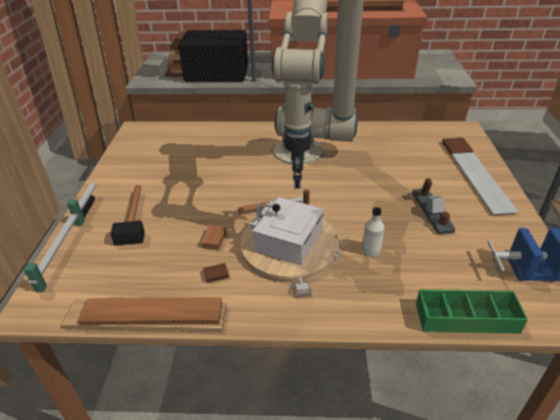

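View pics/side1.png

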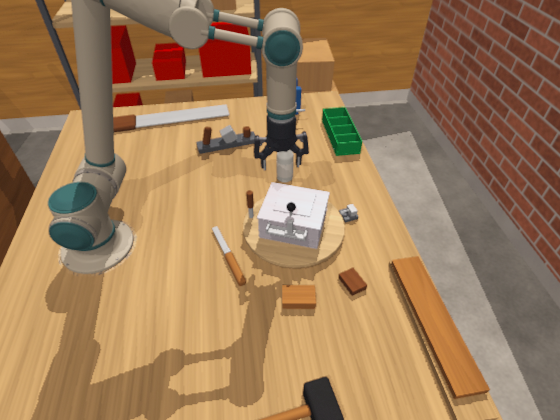

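Side view: post top at about (250,193), ball knob (291,207), catch tab (288,225), stop housing (349,213), chisel (228,255) near the front of the deck. Scene view: glue bottle (373,235) on the robot's left of the box.

```bash
python3 - <<'E'
from h import *
from scipy.optimize import least_squares
for n in('scene','side'):
    f=np.load(n+'1.npz');im=f['im'].astype(int);w=f['w'];x,y,z=np.moveaxis(w,-1,0)
    # deck
    m=(abs(z-.03)<.006)&(x>.35)&(x<.95)&(abs(y)<.35)
    mm=cv2.morphologyEx(m.astype(np.uint8),cv2.MORPH_OPEN,np.ones((3,3)))
    k,l,s,c=cv2.connectedComponentsWithStats(mm)
    i=1+np.argmax(s[1:,4]);P=w[l==i][:,:2]
    h=cv2.convexHull(P.astype(np.float32))[:,0]
    r=least_squares(lambda q:np.hypot(h[:,0]-q[0],h[:,1]-q[1])-.16,P.mean(0),loss='soft_l1',f_scale=.003)
    print(n,'deck',r.x,np.abs(r.fun).mean(),s[i])
    c0=r.x
    R=np.hypot(x-c0[0],y-c0[1]);br=im.sum(-1)
    # clusters by height
    for nm,mk in dict(knob=(z>.135)&(z<.175)&(br<130)&(R<.12),
        top=(z>.112)&(z<.122)&(R<.13),
        post=(z>.1)&(z<.145)&(R>.1)&(R<.17),
        tab=(z>.122)&(z<.16)&(R<.13)&(br>250),
        hous=(z>.012)&(z<.045)&(R>.175)&(R<.235)&(np.ptp(im,axis=-1)<40)).items():
        Q=w[mk]
        if len(Q)>3: print(nm,len(Q),np.median(Q,0).round(4),Q.min(0).round(3),Q.max(0).round(3))
        if nm=='top' and len(Q)>3: print(cv2.minAreaRect(Q[:,:2].astype(np.float32)))
E
```

```text
scene deck [ 0.6127212  -0.02298962] 0.0013349705814134352 [ 241  220   98   58 2326]
knob 26 [ 0.6029 -0.0649  0.1571] [ 0.594 -0.073  0.15 ] [ 0.611 -0.057  0.163]
top 1922 [ 0.6237 -0.0204  0.1176] [ 0.494 -0.132  0.112] [0.727 0.085 0.122]
((0.5931152701377869, -0.0254347026348114), (0.19102856516838074, 0.22285637259483337), 67.76800537109375)
post 406 [ 0.5925 -0.0095  0.1152] [ 0.465 -0.146  0.1  ] [0.729 0.085 0.143]
tab 137 [ 0.5996 -0.0537  0.124 ] [ 0.557 -0.128  0.122] [0.687 0.027 0.159]
hous 213 [0.8165 0.012  0.0234] [ 0.378 -0.242  0.012] [0.833 0.212 0.039]
side deck [ 0.60877064 -0.02281058] 0.0010200996598225959 [ 243  198  101   69 2799]
knob 47 [ 0.5912 -0.0724  0.159 ] [ 0.581 -0.078  0.146] [ 0.601 -0.062  0.168]
top 1885 [ 0.6096 -0.0382  0.1196] [ 0.488 -0.143  0.112] [0.723 0.091 0.122]
((0.5875838994979858, -0.026602044701576233), (0.1889827996492386, 0.2231784462928772), 66.40912628173828)
post 560 [ 0.5708 -0.0964  0.1174] [ 0.469 -0.145  0.1  ] [0.723 0.091 0.144]
tab 528 [ 0.6067 -0.0226  0.123 ] [ 0.49  -0.128  0.122] [0.717 0.073 0.159]
hous 267 [0.7915 0.0016 0.0183] [ 0.375 -0.102  0.012] [0.826 0.211 0.041]
```

```bash
python3 - <<'E'
from h import *
for n in('scene','side'):
    f=np.load(n+'1.npz');im=f['im'].astype(int);w=f['w'];x,y,z=np.moveaxis(w,-1,0)
    c0=np.array([.611,-.023])
    Q=w[(np.hypot(x-.477,y-.018)<.035)&(z>.05)&(z<.15)]
    print(n,'post',len(Q),np.median(Q,0).round(4),Q.min(0).round(3),Q.max(0).round(3))
    T=Q[Q[:,2]>.128];print(' post top',len(T),T.mean(0).round(4))
    m=((abs(z-.118)<.004)&(np.hypot(x-c0[0],y-c0[1])<.13)).astype(np.uint8)
    m=cv2.morphologyEx(m,cv2.MORPH_OPEN,np.ones((3,3)));k,l,s,c=cv2.connectedComponentsWithStats(m)
    i=1+np.argmax(s[1:,4]);print(' lid',cv2.minAreaRect(w[l==i][:,:2].astype(np.float32)))
    Q=w[(np.hypot(x-.82,y-.012)<.05)&(z>.010)&(z<.05)&(np.hypot(x-c0[0],y-c0[1])>.168)]
    print(' hous',len(Q),np.median(Q,0).round(4),Q.mean(0),Q.min(0).round(3),Q.max(0).round(3))
    T=Q[Q[:,2]>.03];print(' hous top',len(T),T.mean(0).round(4))
    # neighbours: what's tall within 0.3
    for nm,(a,b,r) in dict(chisel=(.5,-.1,0),).items(): pass
    R=np.hypot(x-c0[0],y-c0[1]); mk=((R>.17)&(R<.34)&(z>.012)&(z<.2)).astype(np.uint8)
    k,l,s,c=cv2.connectedComponentsWithStats(mk)
    for i in range(1,k):
        if s[i,4]>25:
            q=w[l==i];print('  obj',s[i,4],c[i].round(),q.min(0).round(3),q.max(0).round(3))
E
```

```text
scene post 94 [0.4892 0.031  0.1166] [0.465 0.021 0.082] [0.501 0.042 0.138]
 post top 25 [0.4851 0.0307 0.133 ]
 lid ((0.6133847832679749, -0.021530598402023315), (0.16703788936138153, 0.1912805438041687), 66.58342742919922)
 hous 231 [0.8168 0.0148 0.0232] [0.81105664 0.01535456 0.02336873] [ 0.775 -0.012  0.01 ] [0.833 0.044 0.039]
 hous top 86 [0.8114 0.0173 0.0339]
  obj 148 [253. 206.] [ 0.386 -0.21   0.012] [ 0.448 -0.086  0.026]
  obj 733 [373. 233.] [0.61  0.211 0.012] [0.66  0.271 0.172]
  obj 404 [213. 236.] [ 0.536 -0.312  0.012] [ 0.635 -0.241  0.033]
  obj 312 [215. 271.] [ 0.707 -0.286  0.012] [ 0.778 -0.206  0.026]
  obj 204 [301. 288.] [ 0.775 -0.012  0.012] [0.833 0.044 0.039]
  obj 113 [219. 302.] [ 0.863 -0.247  0.015] [ 0.899 -0.199  0.046]
side post 149 [0.4794 0.0246 0.1056] [0.469 0.018 0.05 ] [0.49  0.041 0.14 ]
 post top 38 [0.4799 0.0284 0.135 ]
 lid ((0.6083002090454102, -0.02359221875667572), (0.16488264501094818, 0.18573760986328125), 67.09937286376953)
 hous 197 [0.8003 0.0082 0.0222] [0.80003639 0.01038312 0.02412381] [ 0.775 -0.012  0.01 ] [0.826 0.04  0.041]
 hous top 75 [0.805  0.0166 0.0347]
  obj 476 [284. 165.] [0.59  0.209 0.013] [0.648 0.249 0.131]
  obj 180 [349. 212.] [ 0.774 -0.012  0.012] [0.826 0.04  0.041]
  obj 454 [230. 258.] [ 0.354 -0.213  0.012] [0.443 0.02  0.028]
  obj 144 [395. 265.] [ 0.861 -0.252  0.013] [ 0.894 -0.199  0.047]
  obj 431 [352. 280.] [ 0.706 -0.286  0.012] [ 0.773 -0.205  0.028]
  obj 736 [298. 296.] [ 0.534 -0.311  0.012] [ 0.629 -0.242  0.034]
```

```bash
cat >> h.py <<'E'
from scipy.spatial.transform import Rotation as Rot
def pose():
    o=env.observe();q=o['tcp_rot'];return o['eef_pos'],Rot.from_quat([q[1],q[2],q[3],q[0]])
def down(a):  # tool down, y axis at world angle a
    y=np.array([np.cos(a),np.sin(a),0]);z=np.array([0,0,-1.]);return Rot.from_matrix(np.c_[np.cross(y,z),y,z])
def rel(pt,R,p0=None,R0=None):
    if p0 is None:p0,R0=pose()
    return np.r_[R0.inv().apply(np.array(pt)-p0),(R0.inv()*R).as_rotvec()].round(4).tolist()
E
python3 - <<'E'
from h import *
print(rel([.482,.031,.19],down(1.166)))
E
```

```text
[0.0309, -0.0925, 0.0407, -0.0013, -0.0011, -1.166]
```

Units first: shifts go in shares of 200 mm and turns go in shares of pi/2 rad. So -0.0925 m is -0.4625, 0.04 m is 0.2, -1.166 rad is -0.7423.

```bash
python3 -m creep '{"ticks":[[0.155,-0.4625,0.2,0,0,-0.7423],[0.155,-0.4625,0.2,0,0,-0.7423],[0.155,-0.4625,0.2,0,0,-0.7423],[0.155,-0.4625,0.2,0,0,-0.7423],[0.155,-0.4625,0.2,0,0,-0.7423],[0.155,-0.4625,0.2,0,0,-0.7423],[0.155,-0.4625,0.2,0,0,-0.7423],[0.155,-0.4625,0.2,0,0,-0.7423]]}' 0.085 30; python3 -m creep '{"ticks":[[0,0,0,0,0,-0.1057],[0,0,0,0,0,-0.1057],[0,0,0,0,0,-0.1057],[0,0,0,0,0,-0.1057]]}'
python3 - <<'E'
from h import *
print(rel([.482,.031,.092],down(1.166)))
im,d,p=shot('wrist','w1.png');w=cloud(d,p);x,y,z=np.moveaxis(w,-1,0)
Q=w[(np.hypot(x-.482,y-.031)<.03)&(z>.126)&(z<.145)];print(len(Q),np.median(Q,0),Q.min(0),Q.max(0))
E
```

```text
clock: 0.77
eef_pos: [0.4821, 0.0311, 0.191]
tcp_rot: [-0.0, 0.279, 0.96, -0.0]
force: [-1.0, -0.2, 0.5]
width: 0.085
grip_force: 0.0
clock: 1.1
eef_pos: [0.4823, 0.031, 0.191]
tcp_rot: [-0.0, 0.202, 0.979, -0.0]
force: [0.0, -0.1, -0.3]
width: 0.0851
grip_force: 0.0
[0.0002, -0.0001, 0.099, -0.0002, -0.0006, -0.0013]
883 [0.48094314 0.03074073 0.13414882] [0.47160906 0.01952271 0.12603603] [0.49264035 0.04098026 0.13656063]
```

View pics/w1.png

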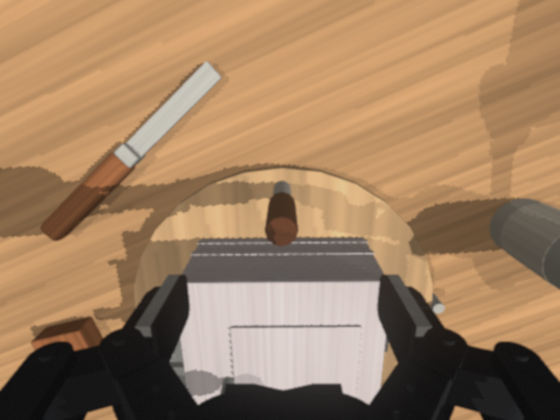

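The wrist view shows the post (282,235) centred between the fingers with free space either side, and the measured top agrees. Descend and close.

Converted, 0.099 m is 0.495, 0.07 m is 0.35.

```bash
python3 -m creep '{"ticks":[[0,0,0.175,0,0,0],[0,0,0.35,0,0,0],[0,0,0.495,0,0,0],[0,0,0.495,0,0,0]]}' && python3 -m creep '{"ticks":[[0,0,0,0,0,0],[0,0,0,0,0,0],[0,0,0,0,0,0],[0,0,0,0,0,0],[0,0,0,0,0,0],[0,0,0,0,0,0],[0,0,0,0,0,0],[0,0,0,0,0,0]]}' 0 25
python3 - <<'E'
from h import *
p,R=pose();c=np.array([.611,-.0225])
print(p,np.hypot(*(p[:2]-c)),np.arctan2(*(p[:2]-c)[::-1]))
def arc(th,r=.140): # rotate cw by th about axis
    a=np.arctan2(*(p[:2]-c)[::-1])-th
    return [c[0]+r*np.cos(a),c[1]+r*np.sin(a),.092]
for th in np.arange(.1,1.05,.1):print(th.round(2),rel(arc(th),down(1.166-th),p,R))
E
```

```text
clock: 1.48
eef_pos: [0.4779, 0.0313, 0.0876]
tcp_rot: [-0.006, 0.201, 0.979, -0.001]
force: [-1.1, 0.2, -1.3]
width: 0.0852
grip_force: 0.0
clock: 2.15
eef_pos: [0.4834, 0.0307, 0.0938]
tcp_rot: [0.001, 0.201, 0.98, -0.0]
force: [0.1, -0.3, 6.1]
width: 0.0212
grip_force: 24.9
[0.48342889 0.03066422 0.09381884] 0.13820572477544374 2.746737506560857
0.1 [0.0012, 0.014, 0.0018, 0.0005, 0.0028, 0.1]
0.2 [-0.0007, 0.0278, 0.0018, 0.0006, 0.0028, 0.2]
0.3 [-0.004, 0.0414, 0.0018, 0.0008, 0.0027, 0.3]
0.4 [-0.0087, 0.0546, 0.0019, 0.0009, 0.0027, 0.4]
0.5 [-0.0147, 0.0673, 0.0019, 0.0011, 0.0026, 0.5]
0.6 [-0.0219, 0.0793, 0.0019, 0.0012, 0.0026, 0.6]
0.7 [-0.0302, 0.0905, 0.0019, 0.0013, 0.0026, 0.7]
0.8 [-0.0397, 0.1008, 0.002, 0.0015, 0.0025, 0.8]
0.9 [-0.0501, 0.1102, 0.002, 0.0016, 0.0024, 0.9]
1.0 [-0.0614, 0.1184, 0.002, 0.0017, 0.0024, 1.0]
```

Gripped on the post (21 mm). Turn it along the arc.

Converted, 0.0545 m is 0.2725, 0.048 m is 0.24, 0.35 rad is 0.2228.

```bash
python3 -m creep '{"ticks":[[0,0.035,0,0,0,0.0318],[-0.0035,0.07,0,0,0,0.0637],[-0.008,0.1045,0,0,0,0.0955],[-0.014,0.139,0,0,0,0.1273],[-0.022,0.173,0,0,0,0.1592],[-0.0315,0.207,0,0,0,0.191],[-0.0425,0.24,0,0,0,0.2228],[-0.055,0.2725,0,0,0,0.2546]]}'
python3 -m creep '{"ticks":[[0,0.035,0,0,0,0.0318],[-0.0035,0.07,0,0,0,0.0637],[-0.008,0.1045,0,0,0,0.0955],[-0.014,0.139,0,0,0,0.1273],[-0.022,0.173,0,0,0,0.1592],[-0.0315,0.207,0,0,0,0.191],[-0.0425,0.24,0,0,0,0.2228],[-0.055,0.2725,0,0,0,0.2546]]}'
python3 - <<'E'
from h import *
p,R=pose();c=np.array([.611,-.0225]);o=env.observe()
print(p,np.hypot(*(p[:2]-c)),np.arctan2(*(p[:2]-c)[::-1])-np.pi/2-.197,R.inv().apply(o['force']))
E
```

```text
clock: 2.82
eef_pos: [0.515, 0.0761, 0.0938]
tcp_rot: [0.001, 0.392, 0.92, -0.0]
force: [-1.7, -3.7, 5.4]
width: 0.0214
grip_force: 25.0
clock: 3.48
eef_pos: [0.5616, 0.1056, 0.0938]
tcp_rot: [0.001, 0.567, 0.824, -0.001]
force: [-1.5, -4.2, 6.2]
width: 0.0212
grip_force: 25.0
[0.56163917 0.10559094 0.09384898] 0.1372726488186791 0.17082034585417533 [-3.40247968 -2.90844674 -6.23682573]
```

Converted, 0.007 m is 0.035, 0.0035 m is 0.0175, 0.025 rad is 0.0159.

```bash
f(){ python3 - <<'E'
from h import *
p,R=pose();c=np.array([.611,-.0225]);o=env.observe()
print(np.hypot(*(p[:2]-c)),np.arctan2(*(p[:2]-c)[::-1])-np.pi/2-.197,R.inv().apply(o['force']))
E
}
python3 -m creep '{"ticks":[[0,0.0175,0,0,0,0.0159],[-0.001,0.035,0,0,0,0.0318]]}' >/dev/null;f
python3 -m creep '{"ticks":[[0,0.0175,0,0,0,0.0159],[-0.001,0.035,0,0,0,0.0318]]}' >/dev/null;f
python3 -m creep '{"ticks":[[0,0.0175,0,0,0,0.0159],[-0.001,0.035,0,0,0,0.0318]]}' >/dev/null;f
python3 -m creep '{"ticks":[[0,0.0175,0,0,0,0.0159]]}' >/dev/null;f
```

```text
0.13723943404860292 0.13326023879456678 [ -3.59567184  -9.48372767 -11.37057688]
0.1371865102676295 0.07669693959420903 [-2.93343586 -3.23755819 -5.19249894]
0.13719292262047764 0.012243966856593735 [-2.20546018  1.47793949 -2.48684366]
0.13718998698907092 0.00398333521691191 [ -3.12248891 -10.55970592 -12.15615104]
```

Climb, drop, and renewed resistance: it clicked in. Relieve slightly, open, rise, and check by camera.

Converted, -0.002 m is -0.01.

```bash
python3 -m creep '{"ticks":[[0,-0.01,0,0,0,0],[0,-0.01,0,0,0,0],[0,-0.01,0,0,0,0]]}' && python3 -m creep '{"ticks":[[0,-0.01,0,0,0,0],[0,-0.01,0,0,0,0],[0,-0.01,0,0,0,0],[0,-0.01,0,0,0,0],[0,-0.01,0,0,0,0],[0,-0.01,0,0,0,0]]}' 0.06 && python3 -m creep '{"ticks":[[0,0,-0.175,0,0,0],[0,0,-0.35,0,0,0],[0,0,-0.55,0,0,0],[0,0,-0.7,0,0,0],[0,0,-0.7,0,0,0]]}'
python3 - <<'E'
from h import *
for n in('scene','side'):
    im,d,p=shot(n,n+'2.png');w=cloud(d,p);np.savez(n+'2.npz',im=im,w=w);x,y,z=np.moveaxis(w,-1,0);im=im.astype(int)
    m=((abs(z-.118)<.004)&(np.hypot(x-.611,y+.0225)<.13)).astype(np.uint8)
    m=cv2.morphologyEx(m,cv2.MORPH_OPEN,np.ones((3,3)));k,l,s,c=cv2.connectedComponentsWithStats(m)
    i=1+np.argmax(s[1:,4]);print(n,' lid',cv2.minAreaRect(w[l==i][:,:2].astype(np.float32)))
    Q=w[(np.hypot(x-.584,y-.115)<.03)&(z>.128)&(z<.142)];print('post',len(Q),Q.mean(0) if len(Q) else '')
    for nm,(a,b) in dict(knob=(.567,-.031),tab=(.513,-.042)).items():
        Q=w[(np.hypot(x-a,y-b)<.03)&(z>.13)&(z<.17)]
        print(nm,len(Q),np.median(Q,0),Q.min(0),Q.max(0))
E
```

```text
clock: 4.32
eef_pos: [0.5832, 0.1119, 0.0938]
tcp_rot: [0.001, 0.636, 0.772, -0.0]
force: [-0.2, -3.7, 6.1]
width: 0.0212
grip_force: 25.1
clock: 4.82
eef_pos: [0.5806, 0.1127, 0.0922]
tcp_rot: [-0.0, 0.636, 0.771, 0.0]
force: [0.4, -0.2, -0.1]
width: 0.0599
grip_force: 0.0
clock: 5.23
eef_pos: [0.5846, 0.113, 0.2398]
tcp_rot: [0.005, 0.636, 0.771, 0.005]
force: [0.2, 0.7, -0.4]
width: 0.0601
grip_force: 0.0
scene  lid ((0.6122506856918335, -0.02320633828639984), (0.16723358631134033, 0.1865237057209015), 11.1878023147583)
post 31 [0.58501028 0.11302593 0.13239396]
knob 65 [ 0.57309569 -0.0330586   0.15455024] [ 0.55746542 -0.04589453  0.13054161] [ 0.58292212 -0.02055698  0.16400775]
tab 35 [ 0.51966879 -0.05417168  0.14319659] [ 0.5083847  -0.06087147  0.13011125] [ 0.52580758 -0.04753593  0.15299356]
side  lid ((0.6104013919830322, -0.021250352263450623), (0.16605119407176971, 0.19303587079048157), 11.797101974487305)
post 34 [0.58073411 0.112682   0.13440056]
knob 79 [ 0.56402527 -0.03784172  0.15878664] [ 0.55108808 -0.0474398   0.13138745] [ 0.57827564 -0.02352183  0.16673847]
tab 41 [ 0.51321066 -0.05811696  0.14634107] [ 0.50632131 -0.06312829  0.13144664] [ 0.51930902 -0.04567343  0.15418654]
```

View pics/side2.png

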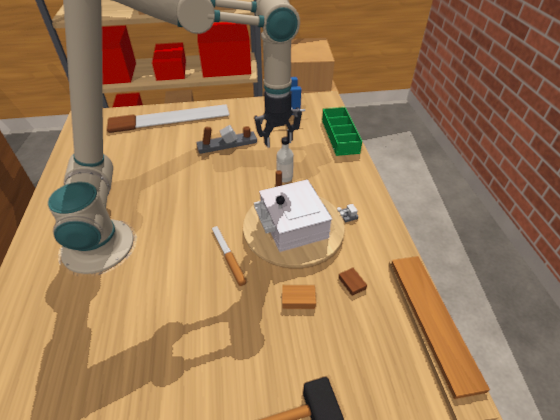

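The side view shows the box's front facing the robot (knob (281,200), tab ~(262,210)), housing at (349,213) behind. Lid angle 0.20 matches the stop direction; knob ≈ (.567,-.033), tab offset -14 mm as expected.

```bash
python3 - <<'E'
from h import *
print(env.observe()['qpos'].round(3));p,R=pose();print(p)
for a in(1.771,-1.371):print(rel([.567,-.0325,.215],down(a)))
E
```

```text
[ 0.074  0.299  1.466  0.     1.374 -0.117]
[0.5813505  0.11268234 0.23377726]
[-0.1398, -0.0417, 0.0187, 0.0024, 0.0029, -1.5799]
[-0.1398, -0.0417, 0.0187, 0.0029, -0.0024, 1.5621]
```

Converted, -0.14 m is -0.7, -0.12 m is -0.6, -0.96 rad is -0.6112.

```bash
python3 -m creep '{"ticks":[[-0.1,-0.03,0,0,0,-0.0764],[-0.2,-0.06,0,0,0,-0.1528],[-0.3,-0.09,0,0,0,-0.2292],[-0.4,-0.12,0,0,0,-0.3056],[-0.5,-0.15,0,0,0,-0.382],[-0.6,-0.18,0.05,0,0,-0.4584],[-0.7,-0.21,0.095,0,0,-0.5348],[-0.7,-0.21,0.095,0,0,-0.6112]]}' >/dev/null; python3 -m creep '{"ticks":[[0,0,0,0,0,-0.0764],[0,0,0,0,0,-0.1528],[0,0,0,0,0,-0.2292],[0,0,0,0,0,-0.3056],[0,0,0,0,0,-0.3947],[0,0,0,0,0,-0.3947],[0,0,0,0,0,-0.3947]]}'
python3 - <<'E'
from h import *
im,d,p=shot('wrist','w2.png');w=cloud(d,p);x,y,z=np.moveaxis(w,-1,0);b=im.astype(int).sum(-1)
for nm,(a,bb,z0) in dict(knob=(.567,-.0325,.14),tab=(.516,-.056,.13),post=(.583,.113,.128)).items():
    Q=w[(np.hypot(x-a,y-bb)<.025)&(z>z0)&(z<.17)];
    if len(Q):print(nm,len(Q),np.median(Q,0),Q.min(0),Q.max(0))
m=((abs(z-.118)<.004)&(np.hypot(x-.611,y+.0225)<.13)).astype(np.uint8)
print(cv2.minAreaRect(w[cv2.erode(m,np.ones((3,3)))>0][:,:2].astype(np.float32)))
print(rel([.567,-.0325,.133],down(1.771)))
E
```

```text
clock: 6.58
eef_pos: [0.565, -0.0327, 0.2116]
tcp_rot: [-0.002, -0.099, 0.995, 0.0]
force: [-0.9, 0.2, 0.6]
width: 0.0598
grip_force: 0.0
knob 1404 [ 0.56349313 -0.03411162  0.15929552] [ 0.55362248 -0.04718539  0.14551694] [ 0.57943219 -0.01992035  0.16491625]
tab 576 [ 0.51463653 -0.05487756  0.14921919] [ 0.50881129 -0.06320884  0.13069102] [ 0.52265516 -0.04648338  0.15155805]
post 688 [0.5818591  0.11027587 0.13405411] [0.5725041  0.10151457 0.12807815] [0.593352   0.12268077 0.13656191]
((0.6074967980384827, -0.005478784441947937), (0.16138501465320587, 0.22278156876564026), 11.608559608459473)
[-0.002, -0.0002, 0.0789, 0.001, -0.0024, -0.0027]
```

View pics/w2.png

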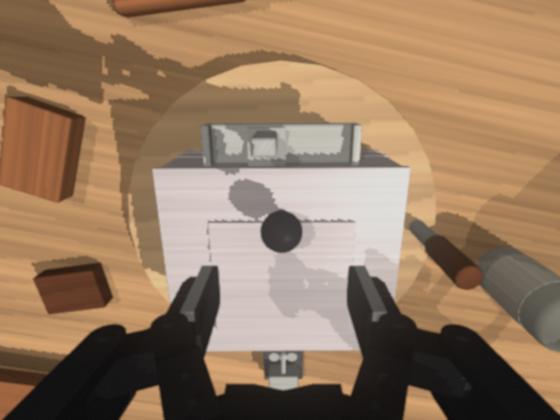

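The wrist view shows the knob (281,231) centred between the fingers, tab (263,147) at the right of the track's middle. Descend and grip the knob.

Converted, 0.079 m is 0.395, 0.07 m is 0.35.

```bash
python3 -m creep '{"ticks":[[-0.01,-0.005,0.1,0,0,0],[-0.01,-0.005,0.2,0,0,0],[-0.01,-0.005,0.3,0,0,0],[-0.01,-0.005,0.35,0,0,0],[-0.01,-0.005,0.395,0,0,0],[-0.01,-0.005,0.395,0,0,0],[-0.01,-0.005,0.395,0,0,0]]}' >/dev/null && python3 -m creep '{"ticks":[[0,0,0,0,0,0],[0,0,0,0,0,0],[0,0,0,0,0,0],[0,0,0,0,0,0],[0,0,0,0,0,0],[0,0,0,0,0,0],[0,0,0,0,0,0],[0,0,0,0,0,0]]}' 0 35
for i in 1 2 3 4; do python3 -m creep '{"ticks":[[0,0,-0.01,0,0,0],[0,0,-0.01,0,0,0]]}' | egrep 'eef|force|wid'; done
```

```text
clock: 7.88
eef_pos: [0.5688, -0.0332, 0.1356]
tcp_rot: [0.001, -0.1, 0.995, -0.0]
force: [0.2, 1.4, 6.8]
width: 0.0257
grip_force: 34.3
eef_pos: [0.5689, -0.0332, 0.1363]
force: [3.2, 0.4, -5.0]
width: 0.0257
grip_force: 34.7
eef_pos: [0.5695, -0.0331, 0.1381]
force: [5.3, 2.0, -4.8]
width: 0.026
grip_force: 34.8
eef_pos: [0.5701, -0.033, 0.14]
force: [6.1, 3.0, -6.2]
width: 0.0258
grip_force: 34.8
eef_pos: [0.5706, -0.0329, 0.1413]
force: [7.4, 3.1, -10.0]
width: 0.0255
grip_force: 35.8
```

Converted, -0.002 m is -0.01, -0.001 m is -0.005.

```bash
python3 -m creep '{"ticks":[[-0.005,0,-0.01,0,0,0],[-0.005,0,-0.01,0,0,0]]}' | egrep 'eef|force|wid'; python3 -m creep '{"ticks":[[-0.005,0,-0.01,0,0,0],[-0.005,0,-0.01,0,0,0]]}' | egrep 'eef|force|wid'
```

```text
eef_pos: [0.5706, -0.0329, 0.1417]
force: [8.0, 1.7, -15.5]
width: 0.0259
grip_force: 36.3
eef_pos: [0.5707, -0.0328, 0.142]
force: [9.5, 1.2, -22.8]
width: 0.0259
grip_force: 36.7
```

Hard stop at about 6 mm with force rising to 23 N: it is caught. Let it down, release, go to the tab.

Converted, 0.012 m is 0.06, 0.002 m is 0.01.

```bash
python3 -m creep '{"ticks":[[0,0,0.02,0,0,0],[0.005,0,0.04,0,0,0],[0.01,0,0.06,0,0,0],[0.01,0,0.06,0,0,0],[0.01,0,0.06,0,0,0]]}' && python3 -m creep '{"ticks":[[0,0,0,0,0,0],[0,0,0,0,0,0],[0,0,0,0,0,0],[0,0,0,0,0,0],[0,0,0,0,0,0]]}' 0.06 && python3 -m creep '{"ticks":[[0,0,-0.125,0,0,0],[0,0,-0.25,0,0,0],[0,0,-0.375,0,0,0],[0,0,-0.375,0,0,0],[0,0,-0.375,0,0,0]]}' 
python3 - <<'E'
from h import *
ey=np.array([-.199,.98]);tab=np.array([.5148,-.0553])
print('slide',(tab-[.611,-.0225])@ey,'knob',(np.array([.5668,-.0335])-[.611,-.0225])@ey)
for s in(-.045,-.035,0):print(s,rel([*(tab+ey*s),.128],down(1.771)))
E
```

```text
clock: 9.3
eef_pos: [0.5688, -0.0333, 0.1357]
tcp_rot: [0.001, -0.1, 0.995, -0.0]
force: [2.3, 3.0, 3.0]
width: 0.0256
grip_force: 38.7
clock: 9.72
eef_pos: [0.5678, -0.0336, 0.1342]
tcp_rot: [-0.0, -0.1, 0.995, -0.0]
force: [-0.6, 0.3, -1.2]
width: 0.0602
grip_force: 0.0
clock: 10.13
eef_pos: [0.569, -0.0337, 0.2108]
tcp_rot: [0.002, -0.1, 0.995, -0.001]
force: [0.2, 0.2, -0.5]
width: 0.0597
grip_force: 0.0
slide -0.013000200000000007 knob -0.0019841999999999985
-0.045 [0.0576, -0.0553, 0.0827, -0.0015, 0.0031, 0.0]
-0.035 [0.0576, -0.0453, 0.0827, -0.0015, 0.0031, 0.0]
0 [0.0576, -0.0103, 0.0827, -0.0015, 0.0031, 0.0]
```

Converted, 0.0905 m is 0.4525, 0.08 m is 0.4.

```bash
python3 -m creep '{"ticks":[[0.15,-0.02,0,0,0,0],[0.2875,-0.0375,0,0,0,0],[0.2875,-0.0375,0.1,0,0,0],[0.2875,-0.0375,0.2,0,0,0],[0.2875,-0.0375,0.3,0,0,0],[0.2875,-0.0375,0.4,0,0,0],[0.2875,-0.0375,0.4525,0,0,0],[0.2875,-0.0375,0.4525,0,0,0]]}' 0.045 && python3 -m creep '{"ticks":[[0,0,0,0,0,0],[0,0,0,0,0,0],[0,0,0,0,0,0],[0,0,0,0,0,0],[0,0,0,0,0,0],[0,0,0,0,0,0]]}' 0 20
python3 - <<'E'
from h import *
ey=np.array([-.199,.98]);p,R=pose();print((p[:2]-[.611,-.0225])@ey,R.inv().apply(env.observe()['force']))
E
```

```text
clock: 10.8
eef_pos: [0.51, -0.0516, 0.115]
tcp_rot: [-0.004, -0.1, 0.995, 0.001]
force: [0.4, 0.1, -0.1]
width: 0.0447
grip_force: 0.0
clock: 11.3
eef_pos: [0.5136, -0.0525, 0.1193]
tcp_rot: [0.001, -0.1, 0.995, -0.0]
force: [-0.1, -1.6, -1.3]
width: 0.0155
grip_force: 23.6
-0.010041224431477567 [ 0.39087623 -1.56381492  1.27579153]
```

```bash
cat > s.py <<'E'
from h import *
ey=np.array([-.199,.98]);p,R=pose();print((p[:2]-[.611,-.0225])@ey,R.inv().apply(env.observe()['force']))
E
python3 -m creep '{"ticks":[[0,0.025,0,0,0,0],[0,0.05,0,0,0,0],[0,0.075,0,0,0,0],[0,0.1,0,0,0,0],[0,0.1,0,0,0,0]]}'>/dev/null; python3 s.py
python3 -m creep '{"ticks":[[0,0.005,0,0,0,0],[0,0.01,0,0,0,0]]}'>/dev/null; python3 s.py
```

```text
0.01172650991698118 [ 0.07928369  0.76617402 -2.5936171 ]
0.012328715109058886 [ 1.89666084 -1.7683864  -3.96677103]
```

Converted, 0.001 m is 0.005.

```bash
python3 -m creep '{"ticks":[[0,0.005,0,0,0,0],[0,0.005,0,0,0,0]]}'>/dev/null; python3 s.py
python3 -m creep '{"ticks":[[0,0.005,0,0,0,0],[0,0.005,0,0,0,0]]}'>/dev/null; python3 s.py
```

```text
0.012830866911394784 [ 1.7690249  -2.7045065  -4.79303056]
0.012983822139474799 [ 2.92922704 -5.36862438 -5.14982606]
```

Force now rises without motion: at the left end. Relieve, release, return to the knob.

Converted, -0.0015 m is -0.0075.

```bash
python3 -m creep '{"ticks":[[0,-0.0075,0,0,0,0],[0,-0.0075,0,0,0,0]]}'>/dev/null; python3 s.py; python3 -m creep '{"ticks":[[0,0,0,0,0,0],[0,0,0,0,0,0],[0,0,0,0,0,0],[0,0,0,0,0,0]]}' 0.045 >/dev/null && python3 -m creep '{"ticks":[[0,0,-0.125,0,0,0],[0,0,-0.25,0,0,0],[0,0,-0.375,0,0,0],[0,0,-0.46,0,0,0],[0,0,-0.46,0,0,0]]}' 0.06
python3 - <<'E'
from h import *
im,d,p=shot('scene','scene3.png');w=cloud(d,p);x,y,z=np.moveaxis(w,-1,0)
m=((abs(z-.118)<.004)&(np.hypot(x-.611,y+.0225)<.13)).astype(np.uint8)
m=cv2.morphologyEx(m,cv2.MORPH_OPEN,np.ones((3,3)));k,l,s,c=cv2.connectedComponentsWithStats(m)
i=1+np.argmax(s[1:,4]);print(cv2.minAreaRect(w[l==i][:,:2].astype(np.float32)))
ey=np.array([-.199,.98]);t=np.array([.5148,-.0553])+.026*ey
im,d,p=shot('wrist','w3.png');w=cloud(d,p);x,y,z=np.moveaxis(w,-1,0)
for nm,(a,b,z0) in dict(tab=(*t,.145),knob=(.567,-.0335,.14)).items():
    Q=w[(np.hypot(x-a,y-b)<.025)&(z>z0)&(z<.17)];
    if len(Q):print(nm,len(Q),(np.median(Q[:,:2],0)-[.611,-.0225])@ey,Q.min(0),Q.max(0))
for s in(0,):print(rel([.568,-.0335,.2],down(1.771)),rel([.568,-.0335,.132],down(1.771)))
E
```

```text
0.0127670272367417 [ 0.58688045 -1.26513305 -5.58456683]
clock: 13.13
eef_pos: [0.5112, -0.0304, 0.2144]
tcp_rot: [0.004, -0.1, 0.995, -0.001]
force: [1.0, -0.2, 0.0]
width: 0.06
grip_force: 0.0
((0.6123693585395813, -0.023457132279872894), (0.16575033962726593, 0.18534868955612183), 11.819985389709473)
tab 415 0.01272131817543019 [ 0.503104   -0.03829716  0.14522536] [ 0.51691192 -0.02159572  0.15118596]
knob 1236 -0.001347723268952855 [ 0.55289707 -0.04721795  0.14264064] [ 0.57881016 -0.01978999  0.16447473]
[-0.0573, -0.0152, 0.0109, -0.0, 0.0008, 0.0001] [-0.0572, -0.0152, 0.0789, -0.0, 0.0008, 0.0001]
```

Converted, 0.078 m is 0.39, 0.07 m is 0.35.

```bash
python3 -m creep '{"ticks":[[-0.15,-0.04,0,0,0,0],[-0.2875,-0.075,0,0,0,0],[-0.2875,-0.075,0.1,0,0,0],[-0.2875,-0.075,0.2,0,0,0],[-0.2875,-0.075,0.3,0,0,0],[-0.2875,-0.075,0.35,0,0,0],[-0.2875,-0.075,0.39,0,0,0],[-0.2875,-0.075,0.39,0,0,0]]}' >/dev/null && python3 -m creep '{"ticks":[[0,0,0,0,0,0],[0,0,0,0,0,0],[0,0,0,0,0,0],[0,0,0,0,0,0],[0,0,0,0,0,0],[0,0,0,0,0,0],[0,0,0,0,0,0],[0,0,0,0,0,0]]}' 0 35
python3 - <<'E'
import numpy as np
r=np.hypot(.127,.04);b0=np.arctan2(.04,.127)
for t in(.04,.08,.12,.16,.2,.3,.4,.5,.6,.7,.8,.9,1.0,1.05):print(t,(-.127+r*np.cos(b0+t)).round(4),-(r*np.sin(b0+t)-.04).round(4))
E
```

```text
clock: 14.57
eef_pos: [0.5689, -0.0333, 0.1341]
tcp_rot: [0.001, -0.1, 0.995, -0.0]
force: [-0.5, 0.8, 6.5]
width: 0.0256
grip_force: 34.5
0.04 -0.0017 -0.005
0.08 -0.0036 -0.01
0.12 -0.0057 -0.0149
0.16 -0.008 -0.0197
0.2 -0.0105 -0.0244
0.3 -0.0175 -0.0357
0.4 -0.0256 -0.0463
0.5 -0.0347 -0.056
0.6 -0.0448 -0.0647
0.7 -0.0556 -0.0724
0.8 -0.0672 -0.079
0.9 -0.0794 -0.0843
1.0 -0.092 -0.0885
1.05 -0.0985 -0.0901
```

Converted, -0.01 m is -0.05, -0.0075 m is -0.0375.

```bash
python3 -m creep '{"ticks":[[-0.004,0,-0.0125,0,0,0],[-0.0085,0,-0.025,0,0,0],[-0.0135,0,-0.0375,0,0,0],[-0.018,0,-0.05,0,0,0]]}' && python3 -m creep '{"ticks":[[-0.0105,0,-0.0245,0,0,0],[-0.022,0,-0.0485,0,0,0],[-0.0345,0,-0.072,0,0,0]]}'; python3 s.py
```

```text
clock: 14.9
eef_pos: [0.5716, -0.0327, 0.1423]
tcp_rot: [-0.0, -0.1, 0.995, 0.0]
force: [1.7, 1.0, -5.3]
width: 0.026
grip_force: 34.7
clock: 15.15
eef_pos: [0.5782, -0.0313, 0.1573]
tcp_rot: [-0.001, -0.1, 0.995, 0.0]
force: [1.4, 1.4, -6.2]
width: 0.0259
grip_force: 34.7
-0.0021074043356214918 [-1.61587472  1.12703057  6.16766336]
```

Past the catch: free. Continue along the arc.

Converted, -0.0403 m is -0.2015, -0.0361 m is -0.1805.

```bash
python3 -m creep '{"ticks":[[-0.017,0,-0.029,0,0,0],[-0.035,0,-0.0565,0,0,0],[-0.055,0,-0.0835,0,0,0],[-0.0755,0,-0.1095,0,0,0],[-0.098,0,-0.1345,0,0,0],[-0.121,0,-0.158,0,0,0],[-0.146,0,-0.1805,0,0,0],[-0.1715,0,-0.2015,0,0,0]]}'; python3 s.py
```

```text
clock: 15.82
eef_pos: [0.6121, -0.0244, 0.198]
tcp_rot: [-0.0, -0.1, 0.995, 0.0]
force: [-0.7, 1.5, -4.5]
width: 0.0258
grip_force: 34.7
-0.002027389444619955 [0.34003503 1.62997416 4.54888777]
```

Converted, -0.0472 m is -0.236, -0.0408 m is -0.204.

```bash
python3 -m creep '{"ticks":[[-0.0265,0,-0.02,0,0,0],[-0.054,0,-0.0385,0,0,0],[-0.0825,0,-0.0555,0,0,0],[-0.112,0,-0.0715,0,0,0],[-0.142,0,-0.0855,0,0,0],[-0.173,0,-0.098,0,0,0],[-0.204,0,-0.1095,0,0,0],[-0.236,0,-0.119,0,0,0]]}'; python3 s.py; python3 -m creep '{"ticks":[[-0.016,0,-0.0045,0,0,0],[-0.032,0,-0.008,0,0,0],[-0.032,0,-0.008,0,0,0],[-0.032,0,-0.008,0,0,0]]}'; python3 s.py
python3 - <<'E'
from h import *
p,R=pose();ex=np.array([.98,.199]);c=np.array([.611,-.0225])
u=.082-(p[:2]-c)@ex; v=p[2]+.0187-.110
print('lid est',np.arctan2(v,u)-np.arctan2(.04,.127),np.hypot(u,v))
for n in('scene','side'):
    im,d,pp=shot(n,n+'4.png');w=cloud(d,pp);x,y,z=np.moveaxis(w,-1,0)
    # lid plate plane
    X=(x-c[0])*ex[0]+(y-c[1])*ex[1];Y=-(x-c[0])*.199+(y-c[1])*.98;b=im.astype(int)
    m=(abs(Y)>.03)&(abs(Y)<.088)&(z>.14)&(z<.3)&(X>-.06)&(X<.09)&(b.sum(-1)>300)
    if m.sum()>30:
        q=np.c_[X[m],z[m]];l=cv2.fitLine(q.astype(np.float32),cv2.DIST_HUBER,0,.01,.01).ravel();print(n,m.sum(),'angle',np.degrees(np.arctan2(l[1],-l[0])))
    P=w[(np.hypot(x-.583,y-.114)<.03)&(z>.128)&(z<.142)];print('post',len(P),P.mean(0) if len(P) else '')
E
```

```text
clock: 16.48
eef_pos: [0.6588, -0.0147, 0.2216]
tcp_rot: [-0.0, -0.1, 0.995, 0.0]
force: [-2.1, 1.8, -3.3]
width: 0.0252
grip_force: 34.6
-0.001898212325379801 [1.67242873 2.17589077 3.26684133]
clock: 16.82
eef_pos: [0.6645, -0.0136, 0.223]
tcp_rot: [-0.0, -0.1, 0.995, 0.0]
force: [-3.1, 3.4, -3.5]
width: 0.0256
grip_force: 34.9
-0.0019133694878336969 [2.35030605 3.94557478 3.55109233]
lid est 1.0575949303860321 0.1345709572494691
scene 1571 angle -123.61296
post 29 [0.5849163  0.11343838 0.1329147 ]
side 258 angle -124.762184
post 37 [0.58043757 0.1125059  0.13400755]
```

View pics/side4.png

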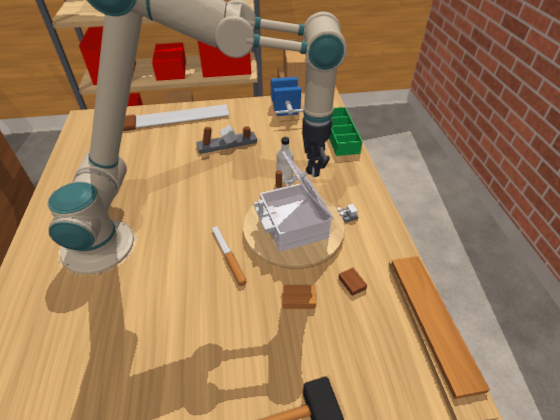

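The side view shows the lid open (296,175) held by the gripper (316,165), turntable unmoved, bystanders untouched. Lid is about 58–60°. Hand in.

```bash
python3 -m creep '{"ticks":[[0,0,0,0,0,0],[0,0,0,0,0,0],[0,0,0,0,0,0],[0,0,0,0,0,0]]}'; python3 -c "
from workcell import env
print(env.job_done())"
```

```text
clock: 17.25
eef_pos: [0.6643, -0.0137, 0.2229]
tcp_rot: [-0.0, -0.1, 0.995, 0.0]
force: [-3.0, 4.6, -3.3]
width: 0.0255
grip_force: 34.8
the job is handed in; nothing more can be done
None
```

The box is in its stop; the tug showed the lid caught, so I moved the slide to the left end, and I handed in at about 17 s with the lid held at about 60° (camera fit nearer 56°); one slip: the first four small tug moves were sent through a shell loop rather than typed one by one.

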